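# Clamp a two-part plaster mould shut with a swing strap and cam lever

## Task

Close the quick clamp on the plaster mould: push the swing strap round over the mould until it rests against its stop post, and only then push the black cam lever down until it lies flat along the strap, so that the rubber foot presses the mould shut. The mould must stay seated in its nest, and the jar, the cup and the tile beside the fixture must be left where they are.

Things in the scene. Friction and masses are not known exactly. Their poses are not given: they have to be found in the camera images.
- clamp_board: Fixed plywood fixture board, 140 (x) x 250 (y) x 16 mm thick, lying on the table. Origin: centre of its underside; z up. The mould's nest is at its centre (four wooden guide blocks, 50 mm high from the table, 57 mm out from the centre in x and 55 mm in y). At y = +78 mm stands the strap's pivot post; at x = +21, y = -88 mm stands the stop post (16 mm diameter, top 106 mm above the table).
- swing_strap (a joint): Swing angle of the strap about its upright pivot, rad. 0 = over the mould, lying along the board's -y axis against the stop post (hard stop); it grows as the strap swings out towards the board's -x side (1.4 = hard stop, far out). At angle a the strap points from the pivot along (-sin a, -cos a) in the board's x, y. It stays where it is left; about 2 N sideways at its end moves it.
- strap_pivot (a point): Point on the strap's pivot axis, half-way up the strap's thickness (95 mm above the table). The strap is a flat aluminium bar 24 mm wide and 10 mm thick (90 to 100 mm above the table), reaching to 175 mm from the pivot axis, with a round end. The nut on the pivot reaches 106 mm above the table.
- strap_end (a point): Point on the strap's centre line near its free end, 150 mm from the pivot axis, half-way up its thickness; a good place to push (its sides are 12 mm to either side, and only the board is below it, top 16 mm above the table, when the strap is over the mould).
- cam_lever (a joint): Angle of the cam lever above the strap, rad. 0 = down, flat along the strap and pointing to the pivot (hard stop); 1.35 = standing nearly upright (hard stop). It stays where it is left; 4 to 6 N square to it near its end pushes it down. It carries the rubber foot down 10 mm per rad; the foot meets the mould at about 0.4 rad. Pushed down before the strap is over the mould, the foot is in the way.
- lever_hinge (a point): Centre of the lever's level hinge axis, on the strap's centre line 78 mm from the pivot axis, 113 mm above the table. The axis lies across the strap.
- lever_end (a point): Outer end of the lever's handle, at the middle of its upper (pushed) face, 85 mm from the hinge measured along the lever. That face lies 9 mm off the line through the hinge along the lever, on the side that is on top when the lever is down. The handle is a black plastic bar 22 mm wide and 10 mm thick, 55 mm long up to this end.
- press_foot: Round rubber foot, 22 mm diameter, 4 mm thick, on a spring below the strap under the lever's hinge. Origin: centre of its underside. With the lever up it hangs 82 mm or a little less above the table; with the lever down it is sprung against the mould with about 8 N.
- mould_upper: Upper half of the pale grey-white plaster mould, loose, 86 x 86 x 28 mm, with a small grey pouring hole in its top. Origin: centre of its underside, 46 mm above the table; its top is 74 mm above the table.
- mould_lower: Lower half of the plaster mould, loose, 86 x 86 x 30 mm, lying on the board between the guide blocks. Origin: centre of its underside, 16 mm above the table.
- glaze_jar: Bystander: white glaze jar with a dark screw cap, 48 mm diameter, 68 mm high, standing beside the pivot end of the board. Origin: centre of its underside.
- bisque_cup: Bystander: reddish-brown unglazed cup, 72 mm diameter, 80 mm high, standing beside the stop-post end of the board. Origin: centre of its underside.
- test_tile: Bystander: pale test tile, 66 x 36 x 7 mm, lying flat beside the stop-post end of the board. Origin: centre of its underside.
Mind the look-alikes: they are no part of the job. Leave any blue look-alike of the mould_upper alone.

How it is judged:
By the outcome, as a careful person would: the job done as asked, in the order asked, and still so for the second after the job is handed in, with the robot touching nothing.
It also fails if it takes over 46 s, if anything falls off the work surface, if the arm or the gripper's body presses on something with over 40 N, if the wrist force passes 120 N, or if a joint passes its speed limit or range.

## Robot

A 6-joint arm with a two-finger parallel gripper is mounted at the origin on the work surface; the furniture and walls round the work are solid. World frame = base frame: x ahead of the robot, y to its left, z up, the work surface at z = 0. Lengths are in m, angles in rad, forces in N, time in s.
With the tool pointing down it reaches from about 0.35 to 0.975 m from the base axis. Payload 4.9 kg.
Tool frame: the origin (TCP) lies on the centre line of the jaws, within the pads' length; the fingertips stand 14 mm ahead of it and the grasp point (between the pads) lies 5 mm behind it; y points along the fingers, z is the direction in which the jaws open and shut, and the axes are right-handed (so a half turn about y gives the same grasp; the last joint's range is limited). The gripper opens to 85 mm and grips with 20 to 120 N. Pads are 22 mm wide; open, the fingers measure 114 mm over their backs; the gripper's body (76 mm by 85 mm) begins 54 mm behind the grasp point. The pads swing forward as they close: fully open they stand 13 mm farther back than shut.
Start: joints at [-1.376, 0.053, 1.613, -0, 1.476, -0.119], TCP at [0.193, -0.594, 0.245] pointing down, gripper open.
Joint ranges: [-3.01, 3.01], [-1.01, 2.22], [0.06, 2.58], [-1.02, 4.17], [0.09, 2.62], [-3.14, 3.14]. Speed limits (rad/s): [2.57, 2.57, 3.14, 3.14, 3.14, 3.14].

## Interface

Orientations are given as a rotation vector (axis times angle).
In Python, from station import ctrl gives the robot as it stands.
- The arm moves only by the tool servo_tool, never from a script. Its arguments are lists of equal length, an entry for each row: "delta_pos": the shift along the tool's x, y, z in m, a list of three; "dr": the turn, a rotation vector about the tool's x, y, z in degrees, a list of three; "grip": the opening, from 0 (shut) to 1 (fully open). In form: {"delta_pos": [[x, y, z], ...], "dr": [[rx, ry, rz], ...], "grip": [grip, ...]}. A call has 1 to 5 rows; each row shifts and turns the pose as measured when the row begins, along the tool's axes as they then stand; what a row does not reach is not made up. A row lasts 1/8 s, in which the tool goes at most 62.5 mm and 10.7 degrees, less where a joint would pass 70% of its speed; a pose out of reach is approached as far as the arm can. A call is refused whole if a number of a shift passes 0.0625 or a number of a turn 10.7, either way. A call with a gripper value outside its range is refused whole. The fingers move at their own pace and stop on an object; "grip_force" is the grip in N (left out, the last holds). Time passes only in rows, so rows that do not move let the fingers close. It gives the time, the measured TCP pose, the force and the opening at its end, in the units of the state.
- ctrl.get_obs(): the state, without advancing time (a new reading comes with each control period).
- ctrl.get_image(name): name is "scene" or "top"; returns the picture (480x640x3 uint8, red, green, blue); there is no depth.
- ctrl.camera_params(name): a dict with "fovy" (degrees; the focal length in pixels is half the picture's height over the tangent of half this angle, whatever the lens; pixels are square), "cx", "cy" (the principal point, pixels), "eye" and "rotation" of the camera in the world. Camera axes: x right, y down, z forward; pixel columns grow to the right and rows downward; lengths in m; the calibration is good to about 2 mm. A picture is of the moment at which its call begins. camera_params takes no time and is no camera call.
- ctrl.finish_job(): hands the job in, once; it reports no verdict.
Trained networks look in the newest picture that a camera, given by its name, has taken for a name from the list of things; names that differ only in an ending like _2 or _b are one class to them, and where a whole thing is asked for, a point or a joint stands for the part that bears it (a point fixed in the world has none). Each returns a list of dicts, best first, with "score" (0 to 1); they miss things now and then, are a little off and sometimes report something else, mostly with a low value. They report only what shows in the picture. A call takes as long as a camera call. They do not tell look-alikes from the thing itself.
- ctrl.masks_of(camera, label): "pixels" (480x640 bool, what is visible of it) and "extent" ([left, top, right, bottom] in pixels, round what is visible of it).
The state is a dict: "t": time; "q": joint angles; "dq": joint speeds; "effort": joint torques, N m; "tool_pos": TCP position; "tool_rot": TCP orientation; "contact_force": force on the tool from outside, world axes, zero at the start; "wrist_torque": the same for the moment, N m; "opening": finger opening in m.
Only numpy, scipy, OpenCV 4.12 (cv2) and the standard library are available. Lean on these libraries where they do the work, as an engineer would, in place of code of your own. Each camera call takes 0.05 s, during which the arm holds its last target.

## Working session

There is one attempt and no reset: what is moved stays moved. The work goes in short steps, Python scripts to look and compute and a tool call to move; the robot and the scene stay as the last step left them, time stands still between calls to the robot, and variables do not carry over. Pictures are saved under pics/ and viewed, and the job is handed in when it is done.

Besides the shell and the picture viewer there is one more tool, called after "Emit:" as a command line: name --argument value ..., lists and objects as JSON in quotes. servo_tool: Moves the arm, as the interface text tells. Its arguments: {"type":"object","properties":{"delta_pos":{"type":"array","items":{"type":"array","items":{"type":"number"}}},"dr":{"type":"array","items":{"type":"array","items":{"type":"number"}}},"grip":{"type":"array","items":{"type":"number"}},"grip_force":{"type":"number"}},"required":["delta_pos","dr","grip"]}

```bash
mkdir -p pics; ls; python3 - <<'E'
from station import ctrl
import cv2
for n in("scene","top"):
    im=ctrl.get_image(n); cv2.imwrite(f"pics/{n}0.png",im[:,:,::-1])
    print(n,ctrl.camera_params(n))
print(ctrl.get_obs())
E
```

```text
pics
scene {'fovy': 48.77715168405468, 'cx': 323.45701702556806, 'cy': 242.9833867098987, 'eye': array([-0.23513906, -0.52454696,  0.4949457 ]), 'rotation': array([-1.78812536,  0.99563439, -0.6261828 ])}
top {'fovy': 54.46345283613754, 'cx': 323.0178147853835, 'cy': 234.38022871887156, 'eye': array([ 0.36616894, -0.0473767 ,  0.96021137]), 'rotation': array([-2.11042479,  2.11608103, -0.21647004])}
{'t': 0.1, 'q': array([-1.37601588e+00,  5.33062403e-02,  1.61415467e+00, -1.68466764e-05,
        1.47596979e+00, -1.18950155e-01]), 'dq': array([-0.00028112,  0.00013443, -0.00303307, -0.00129494, -0.00058655,
       -0.00092538]), 'effort': array([ 2.16581925e-04, -3.94904280e+01, -3.71365857e+01, -1.59994679e-04,
        3.92736692e-03, -4.77913282e-07]), 'tool_pos': array([ 0.1928034 , -0.59396176,  0.24417758]), 'tool_rot': array([-0.32466761,  2.05404703, -2.05023228]), 'contact_force': array([0.1420102 , 0.00894121, 0.60700411]), 'wrist_torque': array([-0.02525788,  0.003693  , -0.03250234]), 'opening': 0.08559388733777767}
```

View pics/scene0.png

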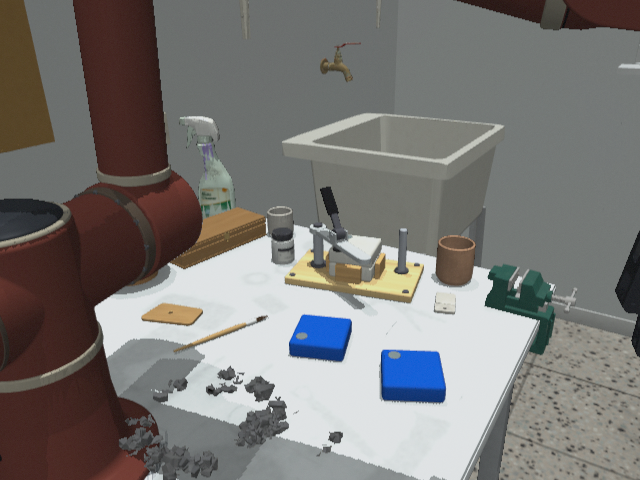

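View pics/top0.png

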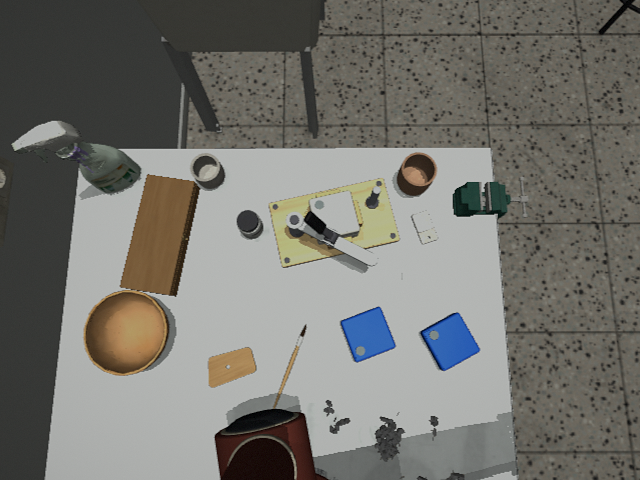

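```bash
cat > h.py <<'E'
import numpy as np
from scipy.spatial.transform import Rotation as R
from station import ctrl
def cam(n):
    p=ctrl.camera_params(n); f=240/np.tan(np.radians(p['fovy'])/2)
    return p,f,R.from_rotvec(p['rotation']).as_matrix()
def onz(n,u,v,z):
    p,f,M=cam(n); d=M@np.array([(u-p['cx'])/f,(v-p['cy'])/f,1]); e=np.array(p['eye'])
    return e+d*(z-e[2])/d[2]
def proj(n,P):
    p,f,M=cam(n); c=M.T@(np.asarray(P)-p['eye']); return np.array([p['cx']+f*c[0]/c[2],p['cy']+f*c[1]/c[2]])
E
python3 - <<'E'
from h import *
import cv2
im=cv2.imread("pics/top0.png")[150:290,250:450]; cv2.imwrite("pics/topc.png",cv2.resize(im,None,fx=4,fy=4,interpolation=cv2.INTER_CUBIC))
im=cv2.imread("pics/scene0.png")[170:320,270:490]; cv2.imwrite("pics/scc.png",cv2.resize(im,None,fx=3.6,fy=3.6,interpolation=cv2.INTER_CUBIC))
print(onz("top",0,0,0),ctrl.get_obs()['tool_pos'])
for l in ("clamp_board","swing_strap","cam_lever","mould_upper","glaze_jar","bisque_cup","test_tile"):
    for m in ctrl.masks_of("top",l)[:3]:
        ys,xs=np.nonzero(m['pixels']); r=cv2.minAreaRect(np.c_[xs,ys].astype(np.float32))
        print(l,round(m['score'],2),m['extent'],len(xs),np.round(cv2.boxPoints(r),1).tolist())
E
```

```text
[1.13023982 0.71057437 0.        ] [ 0.1928034  -0.59396176  0.24417758]
clamp_board 0.74 [269.0, 179.4, 401.2, 266.3] 6509 [[267.8999938964844, 202.3000030517578], [385.70001220703125, 176.5], [403.70001220703125, 258.29998779296875], [285.79998779296875, 284.1000061035156]]
clamp_board 0.61 [304.8, 211.4, 338.5, 243.0] 423 [[302.29998779296875, 219.39999389648438], [309.79998779296875, 210.60000610351562], [340.0, 236.3000030517578], [332.5, 245.10000610351562]]
swing_strap 0.7 [286.6, 211.6, 379.0, 266.2] 1627 [[282.1000061035156, 225.39999389648438], [292.79998779296875, 202.1999969482422], [385.0, 244.60000610351562], [374.29998779296875, 267.79998779296875]]
cam_lever 0.68 [304.5, 212.6, 340.2, 245.8] 438 [[302.6000061035156, 219.0], [310.6000061035156, 210.10000610351562], [340.1000061035156, 236.60000610351562], [332.0, 245.5]]
cam_lever 0.41 [413.0, 211.0, 435.9, 244.0] 545 [[409.8999938964844, 215.6999969482422], [426.8999938964844, 208.8000030517578], [438.8999938964844, 238.8000030517578], [421.8999938964844, 245.6999969482422]]
mould_upper 0.96 [309.7, 189.5, 363.8, 237.
[... 418 characters left out ...]
4844, 224.5], [293.5, 203.1999969482422], [384.3999938964844, 246.3000030517578], [374.3999938964844, 267.5]]
glaze_jar 0.75 [240.0, 209.1, 260.5, 240.5] 541 [[232.89999389648438, 217.10000610351562], [251.8000030517578, 205.6999969482422], [266.79998779296875, 230.6999969482422], [247.89999389648438, 242.10000610351562]]
bisque_cup 0.73 [396.4, 153.9, 435.8, 197.6] 1310 [[389.5, 182.6999969482422], [414.5, 145.3000030517578], [443.29998779296875, 164.5], [418.3999938964844, 201.89999389648438]]
test_tile 0.53 [319.1, 236.2, 358.8, 244.7] 40 [[317.3999938964844, 241.3000030517578], [357.79998779296875, 233.0], [358.70001220703125, 237.1999969482422], [318.29998779296875, 245.60000610351562]]
```

View pics/topc.png

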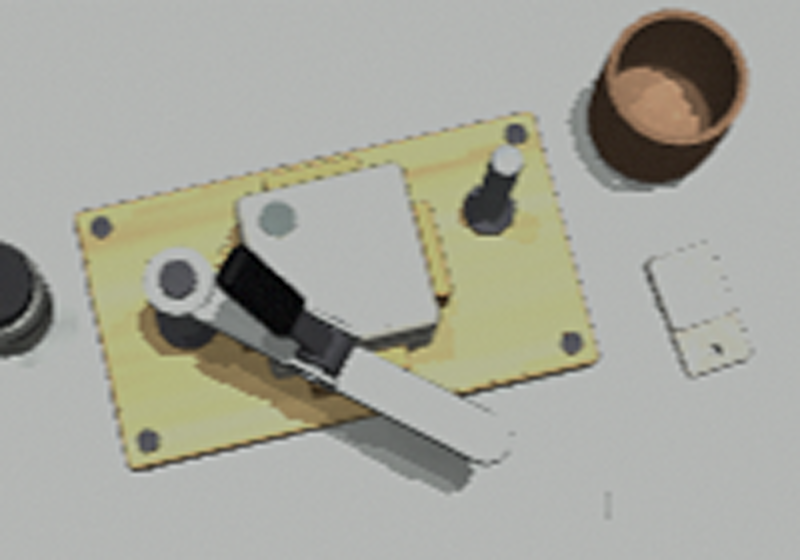

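View pics/scc.png

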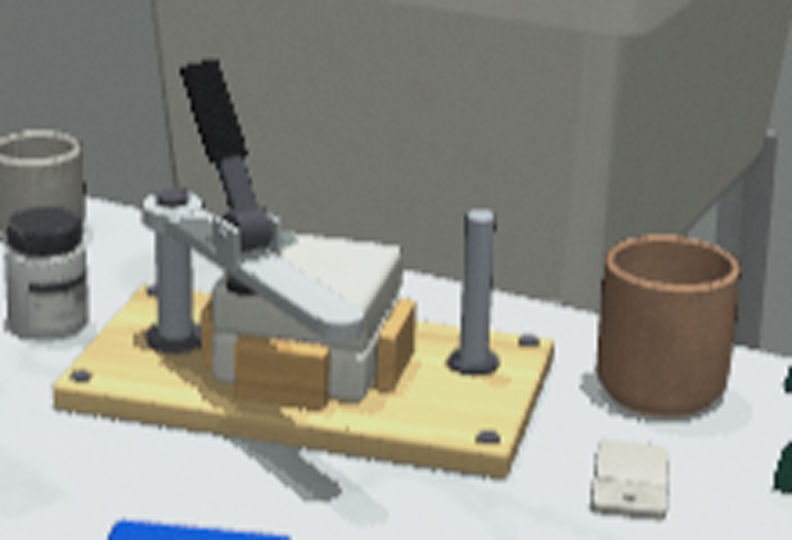

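```bash
python3 - <<'E'
from h import *
c=np.array([(78,212),(533,113),(600,360),(132,470)])/4+[250,150]
P=np.array([onz("top",*k,.016) for k in c])[:,:2]
L=np.array([(70,125),(70,-125),(-70,-125),(-70,125)])/1000
m=P.mean(0);A=L;B=P-m
th=np.arctan2((A[:,0]*B[:,1]-A[:,1]*B[:,0]).sum(),(A*B).sum())
Rm=np.array([[np.cos(th),-np.sin(th)],[np.sin(th),np.cos(th)]])
print(m,np.degrees(th),(P-m)@Rm)
def w(x,y): return m+Rm@[x,y]
print("pivot",w(0,.078),"nut seen",onz("top",250+177/4,150+280/4,.106))
print("stop",w(.021,-.088),"seen",onz("top",250+507/4,150+160/4,.106))
tip=onz("top",250+503/4,150+447/4,.1)[:2]
tl=(tip-m)@Rm-[0,.078]; print("tip",tip,tl,np.hypot(*tl),np.arctan2(-tl[0],-tl[1]))
pv=w(0,.078)
le=onz("top",250+240/4,150+265/4,.2); print(le)
print("end over mould",w(0,-.072),"lever end down",w(0,.078-.078+.085))
for n,u,v,z in(("cup",416,175,.0),("tile",424,227,.007),("jar",249,225,.068)): print(n,onz("top",u,v,z))
E
```

```text
[ 0.58925017 -0.07024658] 12.868253909769198 [[ 0.06971097  0.12288008]
 [ 0.06856989 -0.12316618]
 [-0.06840968 -0.12335676]
 [-0.06987119  0.12364286]]
pivot [0.57187879 0.00579443] nut seen [0.57141936 0.00705776 0.106     ]
stop [ 0.62932123 -0.15135952] seen [ 0.62982766 -0.149799    0.106     ]
tip [ 0.49256468 -0.14503857] [-0.11091413 -0.12938075] 0.17041515388108416 0.7086990973339028
[ 0.55522929 -0.02530598  0.2       ]
end over mould [ 0.60528529 -0.14043828] lever end down [0.57031983 0.01261863]
cup [ 0.69605326 -0.24814284  0.        ]
tile [ 0.57937684 -0.25850197  0.007     ]
jar [0.57071217 0.09818689 0.068     ]
```

```bash
cat >> h.py <<'E'
TH=np.radians(12.87); C=np.array([.5892,-.0696]); RB=np.array([[np.cos(TH),-np.sin(TH)],[np.sin(TH),np.cos(TH)]])
def w(x,y): return C+RB@[x,y]
def st():
    o=ctrl.get_obs(); M=R.from_rotvec(o['tool_rot']).as_matrix()
    b=(o['tool_pos'][:2]-C)@RB
    print("t",round(o['t'],3),"tcp",o['tool_pos'].round(4),"board xy mm",(b*1000).round(1),"F",np.round(o['contact_force'],1),"Fboard",(np.array(o['contact_force'])[:2]@RB).round(1),"open",round(o['opening'],4))
    return o,M
def to(bx,by,z,yaw=None):
    """tool-frame delta to board point (m); yaw=desired board yaw (deg) of tool x axis"""
    o,M=st(); d=np.r_[w(bx,by),z]-o['tool_pos']; print(" world d",d.round(4),"tool d",(M.T@d).round(4))
    print(" axes in board yaw: x",np.degrees(np.arctan2(M[1,0],M[0,0])-TH).round(1)," z",np.degrees(np.arctan2(M[1,2],M[0,2])-TH).round(1),"y",M[:,1].round(3))
E
python3 - <<'E'
from h import *
o,M=st();print(M.round(3))
a=.71
for a in (.71,0):
    for r in (.15,):
        p=np.array([0,.078])+r*np.array([-np.sin(a),-np.cos(a)]); print(a,p,p+.045*np.array([-np.cos(a),np.sin(a)]),w(*p))
to(-.13,-.02,.2)
E
```

```text
t 0.45 tcp [ 0.1929 -0.5944  0.2452] board xy mm [-503.2 -423.4] F [ 0.9 -0.1 -0.3] Fboard [ 0.8 -0.3] open 0.0855
[[-0.951 -0.     0.309]
 [-0.309  0.    -0.951]
 [-0.    -1.    -0.   ]]
0.71 [-0.09777507 -0.03575428] [-0.13190135 -0.00642176] [ 0.50184514 -0.12623445]
0 [ 0.    -0.072] [-0.045 -0.072] [ 0.60523726 -0.13979121]
t 0.45 tcp [ 0.1929 -0.5944  0.2452] board xy mm [-503.2 -423.4] F [ 0.9 -0.1 -0.3] Fboard [ 0.8 -0.3] open 0.0855
 world d [ 0.274   0.4764 -0.0452] tool d [-0.4077  0.0453 -0.3685]
 axes in board yaw: x -174.9  z -84.9 y [-0.  0. -1.]
```

```bash
python3 - <<'E'
from h import *
to(-.132,-.006,.2)
E
```

```text
t 0.45 tcp [ 0.1929 -0.5944  0.2452] board xy mm [-503.2 -423.4] F [ 0.9 -0.1 -0.3] Fboard [ 0.8 -0.3] open 0.0855
 world d [ 0.2689  0.4896 -0.0452] tool d [-0.4069  0.0453 -0.3827]
 axes in board yaw: x -174.9  z -84.9 y [-0.  0. -1.]
```

Emit:
servo_tool --delta_pos '[[0,0,0],[-0.04,0,-0.037],[-0.04,0,-0.037],[-0.04,0,-0.037],[-0.04,0,-0.037]]' --dr '[[0,5.1,0],[0,0,0],[0,0,0],[0,0,0],[0,0,0]]' --grip '[0,0,0,0,0]'

```text
t: 1.08
tool_pos: [0.3178, -0.4131, 0.2453]
tool_rot: [-0.226, 2.107, -2.109]
contact_force: [-0.0, -1.1, -0.2]
opening: 0.0
```

```bash
python3 - <<'E'
from h import *
to(-.132,-.006,.2)
E
```

```text
t 1.075 tcp [ 0.3178 -0.4131  0.2453] board xy mm [-341.1 -274.4] F [-0.  -1.1 -0.2] Fboard [-0.3 -1. ] open 0.0
 world d [ 0.144   0.3082 -0.0453] tool d [-0.2064  0.0451 -0.2705]
 axes in board yaw: x -180.6  z -90.6 y [ 0.001 -0.001 -1.   ]
```

Emit:
servo_tool --delta_pos '[[-0.035,0,-0.045],[-0.035,0,-0.045],[-0.035,0,-0.045],[-0.035,0,-0.045],[-0.035,0,-0.045]]' --dr '[[0,-0.6,0],[0,0,0],[0,0,0],[0,0,0],[0,0,0]]' --grip '[0,0,0,0,0]'

```text
t: 1.7
tool_pos: [0.4419, -0.1467, 0.2466]
tool_rot: [-0.231, 2.096, -2.105]
contact_force: [1.8, -0.6, 0.4]
opening: -0.0001
```

```bash
python3 - <<'E'
from h import *
to(-.132,-.006,.2)
E
```

```text
t 1.7 tcp [ 0.4419 -0.1467  0.2466] board xy mm [-160.8  -42.4] F [ 1.8 -0.6  0.4] Fboard [ 1.7 -1. ] open -0.0001
 world d [ 0.0199  0.0419 -0.0466] tool d [-0.0285  0.0465 -0.0366]
 axes in board yaw: x -180.0  z -90.0 y [ 0.005 -0.004 -1.   ]
```

Emit:
servo_tool --delta_pos '[[-0.024,0.02,-0.036],[0,0.05,0],[0,0.05,0],[0,0.04,0],[0,0,0]]' --dr '[[0,0,0],[0,0,0],[0,0,0],[0,0,0],[0,0,0]]' --grip '[0,0,0,0,0]'

```text
t: 2.33
tool_pos: [0.462, -0.1015, 0.0859]
tool_rot: [-0.232, 2.085, -2.1]
contact_force: [0.2, -0.1, 0.1]
opening: -0.0002
```

```bash
python3 - <<'E'
from h import *
to(-.12,-.02,.085)
import cv2
for n in("scene","top"): cv2.imwrite(f"pics/{n}1.png",ctrl.get_image(n)[:,:,::-1])
a=cv2.imread("pics/scene1.png")[150:350,240:500];b=cv2.imread("pics/top1.png")[140:340,220:480]
cv2.imwrite("pics/c1.png",cv2.resize(np.hstack([a,b]),None,fx=1.53,fy=1.53))
E
```

```text
t 2.325 tcp [ 0.462  -0.1015  0.0859] board xy mm [-131.1   -2.8] F [ 0.2 -0.1  0.1] Fboard [ 0.2 -0.1] open -0.0002
 world d [ 0.0147 -0.0143 -0.0009] tool d [-0.0109  0.0011  0.0173]
 axes in board yaw: x -179.5  z -89.5 y [ 0.013 -0.006 -1.   ]
```

View pics/c1.png

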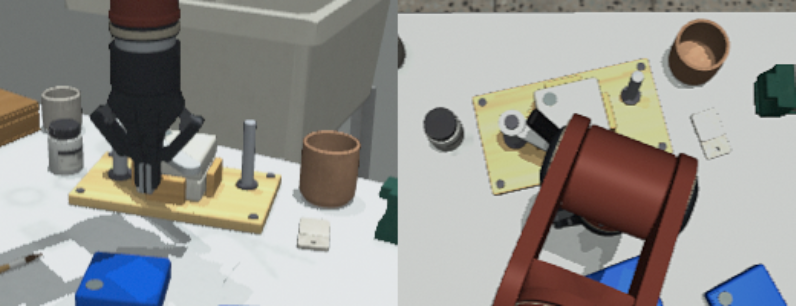

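Emit:
servo_tool --delta_pos '[[-0.01,0,0.013],[-0.008,0,0.008],[-0.008,0,0.008],[-0.008,0,0.008],[0,0,0]]' --dr '[[0,0,0],[0,0,0],[0,0,0],[0,0,0],[0,0,0]]' --grip '[0,0,0,0,0]'

```text
t: 3.05
tool_pos: [0.5124, -0.1336, 0.0992]
tool_rot: [-0.214, 2.069, -2.102]
contact_force: [-0.2, -0.2, -0.1]
opening: -0.0001
```

```bash
python3 - <<'E'
from h import *
to(-.0965,-.04,.085)
E
```

```text
t 3.05 tcp [ 0.5124 -0.1336  0.0992] board xy mm [-89.2 -45.3] F [-0.2 -0.2 -0.1] Fboard [-0.2 -0.2] open -0.0001
 world d [-0.0083  0.0035 -0.0142] tool d [ 0.0077  0.0139 -0.0056]
 axes in board yaw: x -179.5  z -89.6 y [ 0.03  -0.012 -0.999]
```

```bash
cat >> h.py <<'E'
def go(bx,by,z):
    o,M=st(); x=-np.r_[np.cos(TH),np.sin(TH),0]; T=np.c_[x,[0,0,-1],np.cross(x,[0,0,-1])]
    d=np.r_[w(bx,by),z]-o['tool_pos']
    print(" tool d mm",(M.T@d*1000).round(1),"dr",np.degrees(R.from_matrix(M.T@T).as_rotvec()).round(2))
E
python3 - <<'E'
from h import *
go(-.089,-.045,.085)
import cv2
for n in("scene","top"): cv2.imwrite(f"pics/{n}2.png",ctrl.get_image(n)[:,:,::-1])
a=cv2.imread("pics/scene2.png")[150:350,240:500];b=cv2.imread("pics/top2.png")[140:340,220:480]
cv2.imwrite("pics/c2.png",cv2.resize(np.hstack([a,b]),None,fx=1.53,fy=1.53))
E
```

```text
t 3.05 tcp [ 0.5124 -0.1336  0.0992] board xy mm [-89.2 -45.3] F [-0.2 -0.2 -0.1] Fboard [-0.2 -0.2] open -0.0001
 tool d mm [ 0.2 14.1 -0.6] dr [-1.07  0.45 -1.52]
```

View pics/c2.png

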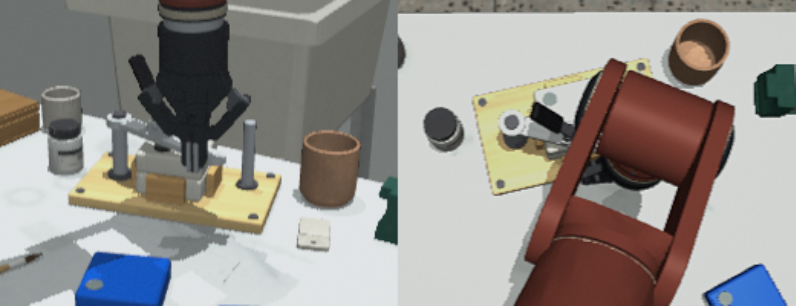

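Emit:
servo_tool --delta_pos '[[0,0.013,0],[-0.008,0.003,0.006],[-0.008,0.003,0.005],[0,0,0]]' --dr '[[-1,0.4,-1.5],[0,0,-0.4],[0,0,-0.4],[0,0,0]]' --grip '[0,0,0,0]'

```text
t: 3.65
tool_pos: [0.5318, -0.141, 0.0806]
tool_rot: [-0.253, 2.103, -2.111]
contact_force: [0.5, 0.3, -0.5]
opening: -0.0002
```

```bash
python3 - <<'E'
from h import *
go(-.062,-.062,.085)
E
```

```text
t 3.65 tcp [ 0.5318 -0.141   0.0806] board xy mm [-71.9 -56.8] F [ 0.5  0.3 -0.5] Fboard [0.5 0.2] open -0.0002
 tool d mm [-9.8 -4.5  5.2] dr [-0.13  0.09  0.77]
```

Emit:
servo_tool --delta_pos '[[-0.008,-0.003,0.005],[-0.008,0,0.003],[-0.008,0,0.003],[-0.008,0,0.002],[0,0,0]]' --dr '[[0,0,0.4],[0,0,0],[0,0,0],[0,0,0],[0,0,0]]' --grip '[0,0,0,0,0]'

```text
t: 4.28
tool_pos: [0.5683, -0.1466, 0.0837]
tool_rot: [-0.245, 2.101, -2.107]
contact_force: [-0.7, -0.8, -0.2]
opening: 0.0001
```

```bash
python3 - <<'E'
from h import *
go(-.027,-.071,.085)
E
```

```text
t 4.275 tcp [ 0.5683 -0.1466  0.0837] board xy mm [-37.5 -70.4] F [-0.7 -0.8 -0.2] Fboard [-0.8 -0.6] open 0.0001
 tool d mm [-10.5  -1.4   0.6] dr [-0.12  0.1   0.33]
```

Emit:
servo_tool --delta_pos '[[-0.006,0,0],[-0.004,0,0],[-0.003,0,0]]' --dr '[[0,0,0],[0,0,0],[0,0,0]]' --grip '[0,0,0]'

```text
t: 4.65
tool_pos: [0.5816, -0.1446, 0.0837]
tool_rot: [-0.245, 2.099, -2.11]
contact_force: [-2.0, -2.5, -0.1]
opening: -0.0002
```

```bash
python3 - <<'E'
from h import *
go(-.023,-.071,.085)
E
```

```text
t 4.65 tcp [ 0.5816 -0.1446  0.0837] board xy mm [-24.1 -71.4] F [-2.  -2.5 -0.1] Fboard [-2.5 -2. ] open -0.0002
 tool d mm [-1.1 -1.3 -0.4] dr [-0.25  0.09  0.36]
```

Emit:
servo_tool --delta_pos '[[-0.003,0,0],[-0.003,0,0]]' --dr '[[0,0,0],[0,0,0]]' --grip '[0,0]'

```text
t: 4.9
tool_pos: [0.5849, -0.1439, 0.0836]
tool_rot: [-0.255, 2.102, -2.113]
contact_force: [-19.1, -4.8, 11.0]
opening: 0.0
```

```bash
python3 - <<'E'
from h import *
go(-.023,-.071,.085)
import cv2
for n in("scene","top"): cv2.imwrite(f"pics/{n}3.png",ctrl.get_image(n)[:,:,::-1])
a=cv2.imread("pics/scene3.png")[150:350,240:500];b=cv2.imread("pics/top3.png")[140:340,220:480]
cv2.imwrite("pics/c3.png",cv2.resize(np.hstack([a,b]),None,fx=1.53,fy=1.53))
E
```

```text
t 4.9 tcp [ 0.5849 -0.1439  0.0836] board xy mm [-20.7 -71.5] F [-19.1  -4.8  11. ] Fboard [-19.7  -0.4] open 0.0
 tool d mm [ 2.3 -1.3 -0.5] dr [-0.21  0.12  0.86]
```

View pics/c3.png

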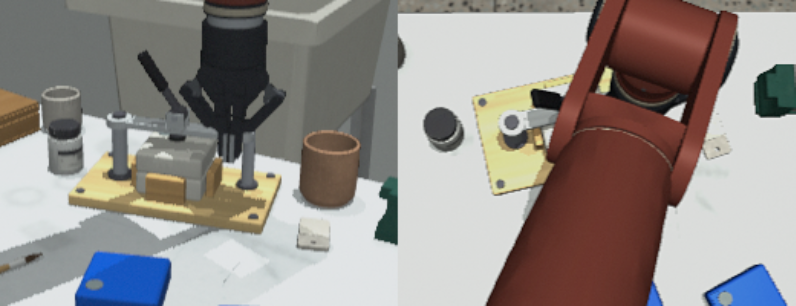

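Emit:
servo_tool --delta_pos '[[0.004,0,0],[0.015,0,0],[0.03,0,0.03],[0.0,-0.06,0.04],[0,-0.06,0]]' --dr '[[0,0,0],[0,0,0],[0,0,0],[0,0,0],[0,0,0]]' --grip '[0,0,0,0,0]'

```text
t: 5.62
tool_pos: [0.5466, -0.216, 0.1912]
tool_rot: [-0.267, 2.117, -2.105]
contact_force: [0.9, -0.8, 0.6]
opening: 0.0001
```

```bash
python3 - <<'E'
from h import *
go(0.02,-.1,.25)
import cv2
for n in("scene","top"): cv2.imwrite(f"pics/{n}4.png",ctrl.get_image(n)[:,:,::-1])
a=cv2.imread("pics/scene4.png")[150:350,240:500];b=cv2.imread("pics/top4.png")[140:340,220:480]
cv2.imwrite("pics/c4.png",cv2.resize(np.hstack([a,b]),None,fx=1.53,fy=1.53))
for b in (1.35,1.2,1.1,1.0,.9):
    y=.085*np.cos(b)-.009*np.sin(b); z=.113+.085*np.sin(b)+.009*np.cos(b)
    p=np.r_[w(0,y),z]; print(b,y.round(4),z.round(4),proj("scene",p).round(1),((proj("scene",p)-[240,150])*1.53).round(1))
print(((proj("scene",np.r_[w(0,0),.113])-[240,150])*1.53).round(1))
E
```

```text
t 5.625 tcp [ 0.5466 -0.216   0.1912] board xy mm [ -74.1 -133.3] F [ 0.9 -0.8  0.6] Fboard [ 0.7 -0.9] open 0.0001
 tool d mm [-92.8 -60.7 -33.4] dr [0.47 0.19 1.32]
1.35 0.0098 0.1979 [351.6 181.7] [170.8  48.4]
1.2 0.0224 0.1955 [345.1 182.3] [160.9  49.5]
1.1 0.0305 0.1928 [341.  183.3] [154.5  51. ]
1.0 0.0384 0.1894 [337.  184.7] [148.5  53.1]
0.9 0.0458 0.1852 [333.3 186.5] [142.7  55.8]
[177.9 114.3]
```

View pics/c4.png

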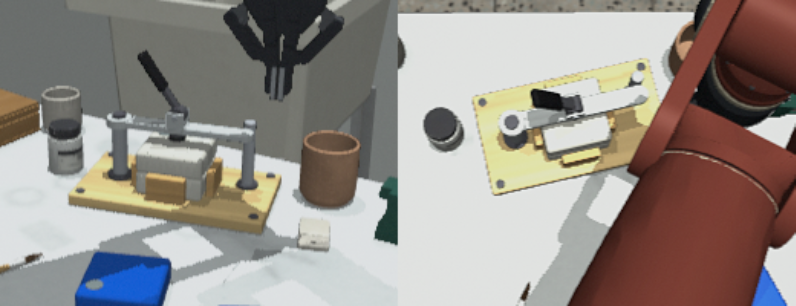

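```bash
python3 - <<'E'
from h import *
import cv2
im=cv2.imread("pics/top4.png")
c=cv2.resize(im[160:280,260:410],None,fx=5,fy=5,interpolation=cv2.INTER_CUBIC)
def dot(p,col):
    u=(proj("top",p)-[260,160]+.5)*5; cv2.circle(c,tuple(int(k) for k in u),3,col,-1)
for a in(0,.05):
    for r in (0,.05,.15,.175):
        dot(np.r_[w(-r*np.sin(a),.078-r*np.cos(a)),.1],(0,0,255) if a==0 else (255,0,0))
for b in (1.2,1.0,.8):
    y=.085*np.cos(b)-.009*np.sin(b); z=.113+.085*np.sin(b)+.009*np.cos(b); dot(np.r_[w(0,y),z],(0,255,0))
cv2.imwrite("pics/c5.png",c)
E
```

```text
(no output)
```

View pics/c5.png

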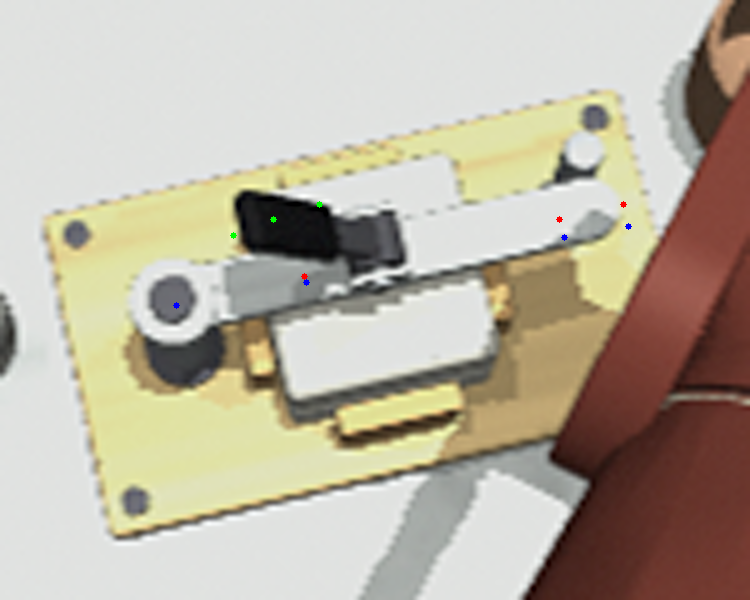

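Emit:
servo_tool --delta_pos '[[0,-0.055,0],[-0.037,0,-0.045],[-0.037,0,-0.045],[0,0,-0.045],[0,0,0]]' --dr '[[0.4,0.2,1.3],[0,0,0],[0,0,0],[0,0,0],[0,0,0]]' --grip '[0,0,0,0,0]'

```text
t: 6.35
tool_pos: [0.5935, -0.0647, 0.2552]
tool_rot: [-0.214, 2.087, -2.102]
contact_force: [-0.8, -0.3, 0.0]
opening: -0.0001
```

```bash
python3 - <<'E'
from h import *
go(0.0,0,.195)
E
```

```text
t 6.35 tcp [ 0.5935 -0.0647  0.2552] board xy mm [5.3 3.8] F [-0.8 -0.3  0. ] Fboard [-0.9 -0.1] open -0.0001
 tool d mm [ 6.4 60.1  3.3] dr [-0.52 -0.07 -1.1 ]
```

Emit:
servo_tool --delta_pos '[[0.006,0.03,0.004],[0,0.03,0],[0,0,0]]' --dr '[[-0.5,0,-1],[0,0,0],[0,0,0]]' --grip '[0,0,0]'

```text
t: 6.72
tool_pos: [0.587, -0.0723, 0.1895]
tool_rot: [-0.237, 2.106, -2.104]
contact_force: [-0.3, -0.6, -0.0]
opening: -0.0
```

```bash
python3 - <<'E'
from h import *
go(0.0,.019,.189)
import cv2
a=cv2.cvtColor(ctrl.get_image("scene"),cv2.COLOR_RGB2BGR)[130:280,270:470]
cv2.imwrite("pics/c6.png",cv2.resize(a,None,fx=4,fy=4))
E
```

```text
t 6.725 tcp [ 0.587  -0.0723  0.1895] board xy mm [-2.7 -2.1] F [-0.3 -0.6 -0. ] Fboard [-0.4 -0.6] open -0.0
 tool d mm [ -2.6   0.5 -21.1] dr [ 0.06 -0.16  0.11]
```

View pics/c6.png

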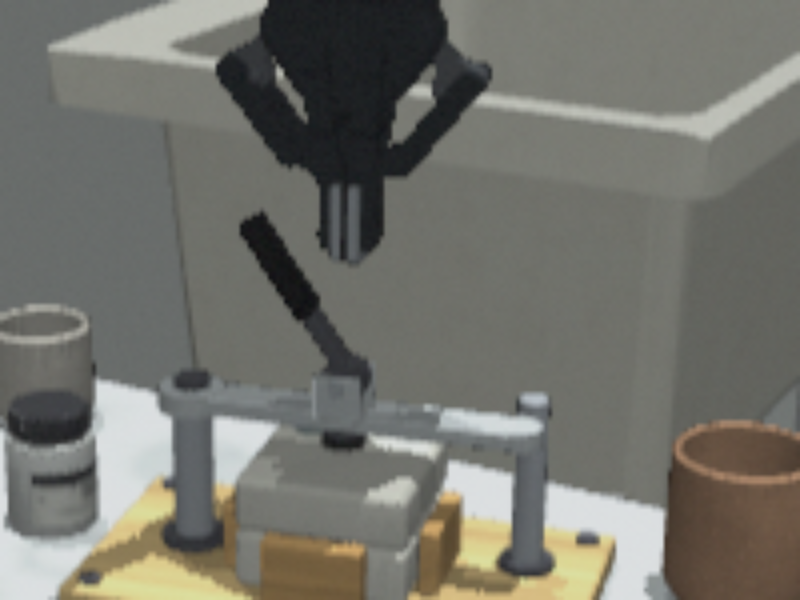

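Emit:
servo_tool --delta_pos '[[-0.002,0,-0.012],[0,0.001,-0.009],[0,0.005,-0.008],[0,0.006,-0.007],[0,0,0]]' --dr '[[0,0,0],[0,0,0],[0,0,0],[0,0,0],[0,0,0]]' --grip '[0,0,0,0,0]'

```text
t: 7.4
tool_pos: [0.5837, -0.036, 0.1832]
tool_rot: [-0.226, 2.098, -2.105]
contact_force: [0.3, 0.8, -0.7]
opening: -0.0
```

```bash
python3 - <<'E'
from h import *
go(0.0,.0465,.163)
import cv2
a=cv2.cvtColor(ctrl.get_image("scene"),cv2.COLOR_RGB2BGR)[130:280,270:470]
cv2.imwrite("pics/c7.png",cv2.resize(a,None,fx=4,fy=4))
E
```

```text
t 7.4 tcp [ 0.5837 -0.036   0.1832] board xy mm [ 2.1 34. ] F [ 0.3  0.8 -0.7] Fboard [0.5 0.7] open -0.0
 tool d mm [  2.3  20.1 -12.6] dr [-0.24 -0.2  -0.38]
```

View pics/c7.png

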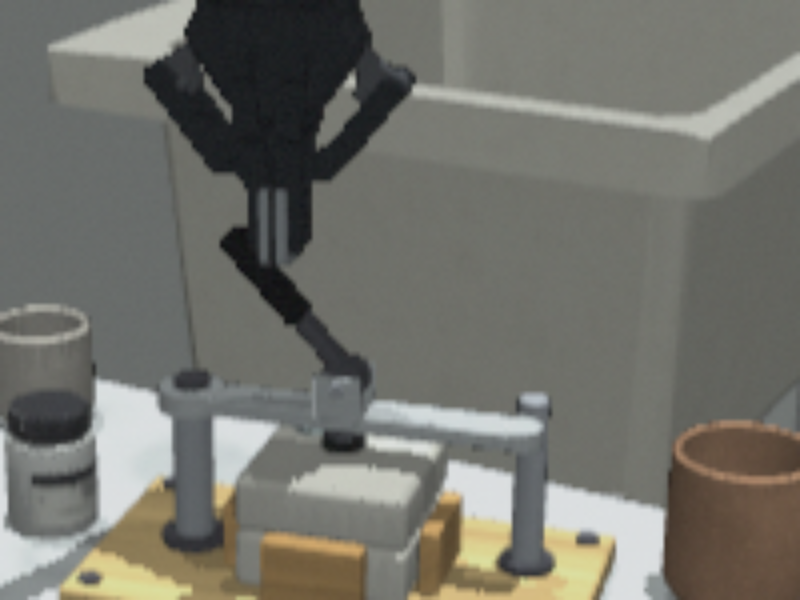

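Emit:
servo_tool --delta_pos '[[0.002,0.009,-0.004],[0,0.009,-0.004],[0,0.008,-0.003],[0,0.008,-0.002],[0,0,0]]' --dr '[[0,0,0],[0,0,0],[0,0,0],[0,0,0],[0,0,0]]' --grip '[0,0,0,0,0]'

```text
t: 8.07
tool_pos: [0.5824, -0.0233, 0.1527]
tool_rot: [-0.214, 2.095, -2.101]
contact_force: [0.0, 0.6, 0.1]
opening: 0.0
```

```bash
python3 - <<'E'
from h import *
go(0.0,.0555,.136)
import cv2
a=cv2.cvtColor(ctrl.get_image("scene"),cv2.COLOR_RGB2BGR)[130:280,270:470]
cv2.imwrite("pics/c8.png",cv2.resize(a,None,fx=4,fy=4))
E
```

```text
t 8.075 tcp [ 0.5824 -0.0233  0.1527] board xy mm [ 3.6 46.7] F [0.  0.6 0.1] Fboard [0.2 0.5] open 0.0
 tool d mm [ 3.9 16.6 -8.9] dr [-0.29 -0.28 -0.92]
```

View pics/c8.png

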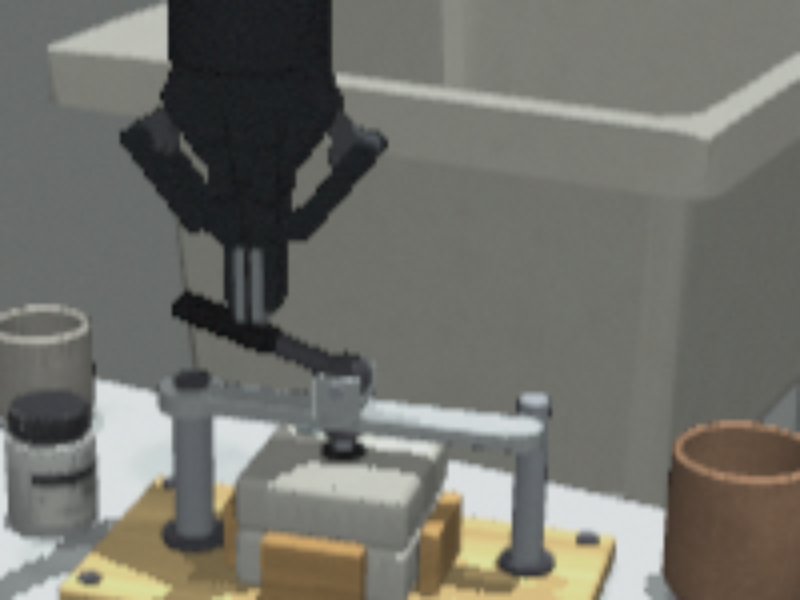

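Emit:
servo_tool --delta_pos '[[0.004,0.004,-0.006],[0,0.005,-0.003],[0,0.004,0],[0,0.003,0]]' --dr '[[0,0,-0.5],[0,0,-0.3],[0,0,0],[0,0,0]]' --grip '[0,0,0,0]'

```text
t: 8.62
tool_pos: [0.5774, -0.0157, 0.138]
tool_rot: [-0.226, 2.097, -2.11]
contact_force: [-1.7, 0.2, 5.3]
opening: 0.0003
```

```bash
python3 - <<'E'
from h import *
go(0.0,.0555,.136)
import cv2
a=cv2.cvtColor(ctrl.get_image("scene"),cv2.COLOR_RGB2BGR)[130:280,270:470]
cv2.imwrite("pics/c9.png",cv2.resize(a,None,fx=4,fy=4))
E
```

```text
t 8.625 tcp [ 0.5774 -0.0157  0.138 ] board xy mm [ 0.5 55.1] F [-1.7  0.2  5.3] Fboard [-1.6  0.6] open 0.0003
 tool d mm [ 0.5  2.  -0.4] dr [-0.38 -0.33 -0.22]
```

View pics/c9.png

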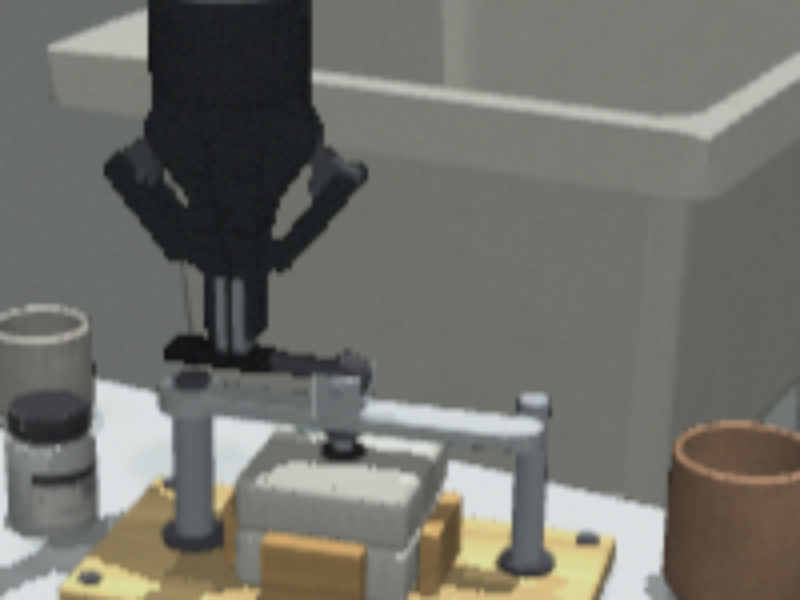

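Nearly flat; the last millimetres until the force shows the hard stop.

Emit:
servo_tool --delta_pos '[[0,0.003,0],[0,0.003,0]]' --dr '[[0,0,0],[0,0,0]]' --grip '[0,0]'

```text
t: 8.93
tool_pos: [0.5776, -0.0153, 0.1355]
tool_rot: [-0.228, 2.098, -2.11]
contact_force: [-10.7, -2.7, 22.8]
opening: -0.0002
```

Emit:
servo_tool --delta_pos '[[0,-0.005,0],[0,-0.04,0],[0,-0.06,0],[0.06,-0.01,0],[0.06,0,0]]' --dr '[[0,0,0],[0,0,0],[0,0,0],[0,0,0],[0,0,0]]' --grip '[0,0,0,0,0]'

```text
t: 9.55
tool_pos: [0.4565, -0.038, 0.2486]
tool_rot: [-0.246, 2.112, -2.104]
contact_force: [-1.4, -0.1, 1.3]
opening: -0.0003
```

Emit:
servo_tool --delta_pos '[[0.06,0,0],[0.06,0,0.0],[0.02,0,0.06],[0,0,0.06],[0,0,0]]' --dr '[[0,0,0],[0,0,0],[0,0,0],[0,0,0],[0,0,0]]' --grip '[0,0,0,0,0]'

```text
t: 10.18
tool_pos: [0.3385, -0.1842, 0.2446]
tool_rot: [-0.246, 2.113, -2.096]
contact_force: [0.0, -0.2, -0.9]
opening: -0.0003
```

```bash
python3 - <<'E'
from h import *
go(0.0,.0555,.136)
import cv2
for n in("scene","top"): cv2.imwrite(f"pics/{n}10.png",ctrl.get_image(n)[:,:,::-1])
a=cv2.resize(cv2.imread("pics/scene10.png")[170:290,280:430],None,fx=2.6,fy=2.6)
b=cv2.resize(cv2.imread("pics/top10.png")[160:280,260:410],None,fx=2.6,fy=2.6)
c=cv2.resize(cv2.imread("pics/top10.png")[100:300,200:500],(390,260))
d=cv2.resize(cv2.imread("pics/top0.png")[100:300,200:500],(390,260))
cv2.imwrite("pics/c10.png",np.vstack([np.hstack([a,b])[:312],np.hstack([c,d])]))
E
```

```text
t 10.175 tcp [ 0.3385 -0.1842  0.2446] board xy mm [-269.9  -55.9] F [ 0.  -0.2 -0.9] Fboard [-0.  -0.2] open -0.0003
 tool d mm [-270.7  108.2 -110.1] dr [0.5  0.08 0.31]
```

View pics/c10.png

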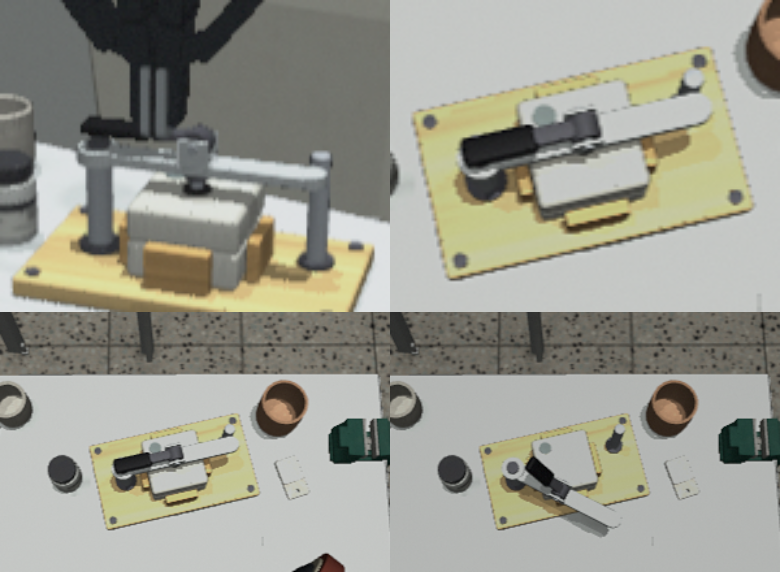

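```bash
python3 - <<'E'
from h import *
import cv2
im=cv2.imread("pics/scene10.png"); x0,y0=300,200
c=cv2.resize(im[y0:y0+65,x0:x0+120],None,fx=6.5,fy=6.5,interpolation=cv2.INTER_CUBIC)
def dot(p,col):
    u=(proj("scene",p)-[x0,y0]+.5)*6.5; cv2.circle(c,tuple(int(k) for k in u),3,col,-1)
for b,col in((0,(0,0,255)),(.1,(255,0,0))):
    for L in (.0,.03,.085):
        dot(np.r_[w(0,L*np.cos(b)-.009*np.sin(b)),.113+L*np.sin(b)+.009*np.cos(b)],col)
for r in (0,.05,.15,.175): dot(np.r_[w(0,.078-r),.1],(0,255,0))
cv2.imwrite("pics/c11.png",c)
im=cv2.imread("pics/top10.png"); x0,y0=270,165
c=cv2.resize(im[y0:y0+90,x0:x0+140],None,fx=5.7,fy=5.7,interpolation=cv2.INTER_CUBIC)
def dot(p,col):
    u=(proj("top",p)-[x0,y0]+.5)*5.7; cv2.circle(c,tuple(int(k) for k in u),3,col,-1)
for r in (.05,.15,.175):
    for s in (-.012,0,.012): dot(np.r_[w(s,.078-r),.1],(0,255,0))
dot(np.r_[w(.021,-.088),.106],(0,0,255));dot(np.r_[w(0,.085),.122],(0,0,255))
cv2.imwrite("pics/c12.png",c)
E
```

```text
(no output)
```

View pics/c11.png

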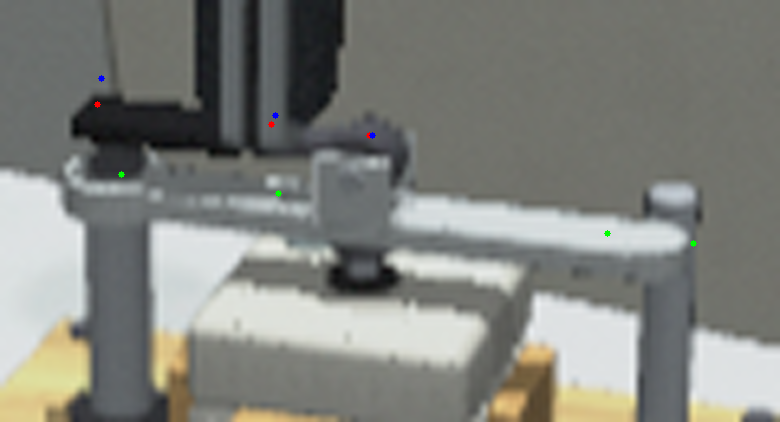

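View pics/c12.png

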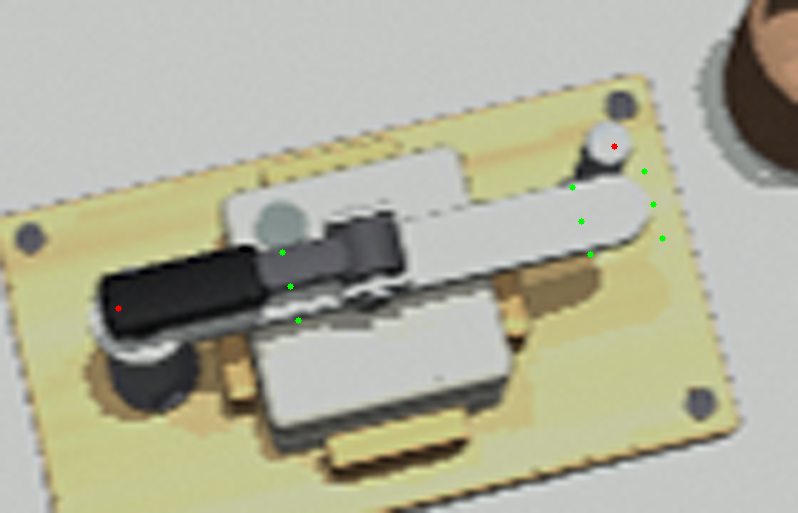

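```bash
python3 -c "
from station import ctrl
print(ctrl.finish_job())"
```

```text
the job is handed in; nothing more can be done
None
```

The clamp is closed and the job is handed in. I swung the strap from about 0.71 rad until the push force jumped to about 20 N at the stop post. Only then did I push the lever down until it met its hard stop, at about 23 N with the fingertip at 0.1215 m against the expected 0.122 m. The arm then backed well clear, at about 10 s on the robot's clock.

In the last pictures:
- **Strap:** it lies along the board's -y axis, up against the stop post.
- **Lever:** it lies flat along the strap; its end fits 0 rad and clearly not 0.1 rad.
- **Foot and mould:** the rubber foot is on the mould, and the mould sits between its guide blocks.
- **Bystanders:** the jar, cup and tile look unmoved against the first picture; I compared them by eye and did not measure them.

- **Disagreements:** the two cameras differed a little on the lever's angle before I pushed it (about 0.9 rad from the top, 1.0 from the scene). The TCP also drifted up about 13 mm during the first part of the strap push; I corrected it and it did no harm.

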